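# Wring two gauge blocks together and lock them with the keeper rod

## Task

Slide the upper flat steel block off the ledge of the setting fixture and onto the lower block, without lifting it, and push both home so that they sit flush, one exactly over the other, against the end stop and the side rail. Then lay the loose rod across the two fork clips behind the blocks and press it down past the sprung jaws until it sits fully home in both clips. Leave the other things on the bench where they are.

Things in the scene. Friction and masses are not known exactly. Their poses are not given: they have to be found in the camera images.
- fixture: Setting fixture, fixed, left part of the bench: grey bedplate x -150..46, y -48..68, 10 thick (all mm, in this frame; every point on it has the same axes). Origin: underside, below the centre of the lower block's pocket. x: sliding direction, from the ledge (robot's side) to the end stop; y: from the side rail to the open side (left); z up. Pocket x -36..36, open at its +y side, where a finger can push at both blocks; clips 75 high
- ledge (a point): Centre of the top of the dark steel ledge that the upper block starts on: 109 long in x, 73 wide in y, its far edge meets the pocket; top 34.5 mm above the bench, 0.5 above the lower block's top. Fixture frame: x -90, y 11
- corner (a point): Inner corner where the end stop (face x = 36 in the fixture's frame, y -25..22) meets the side rail (guiding face y = -25, along x -145..-62 and -34..43, interrupted at the clips), on the bedplate, z 10. Both are 7 thick with their tops at z 49. Both blocks go home into this corner
- rod_seat (a point): Centre of the seated rod, which lies parallel to the fixture's y: x -46, y 10, z 46.5 in its frame, 3 mm behind the upper block when that is home. Two fork clips, 14 wide, 47 either side of this point along y: saddle, fixed jaw on the +x side (8 from here, top 20 above, flared out to 28 above), sprung jaw on the -x side. Laid in the mouths, the rod rests about 18 to 22 higher
- upper_block_center (a point): Centre of the upper block, loose ground steel flat 70 x 50 x 22 mm, 0.4 kg, x along its 70 mm, z up; starts on the ledge, askew and away from the side rail. Home, against end stop and rail, it lies on the lower block, centre at x 1, y 0, z 45 in the fixture's frame
- lower_block_center (a point): Centre of the lower block, loose ground steel flat 70 x 50 x 24 mm, 0.45 kg, axes likewise; it starts in the pocket on the bedplate, with 1 mm play at either end, but 4 to 14 mm away from the side rail. Home its centre is at y 0, z 22 in the fixture's frame
- rod_center (a point): Centre of the loose keeper rod: steel, 16 thick, 134 long along its own y axis, 0.14 kg, a hexagonal collar (22 over the flats, 6 wide) at either end. Either end may go to either clip; the collars go outside the clips, with 7 mm play along y either way. It starts lying on the right part of the bench, beyond the tool cases, roughly along the bench's y, its centre 11 mm up
- left_jaw (a joint): Sprung jaw of the clip at the fixture's y 57: 0 closed, grows (rad) as the rod pushes its nose aside, up to 0.16, then springs back over the rod; nose 14 mm above the seated rod's centre, flared to 27 mm above. Some 5 to 10 N in all on the middle of the rod push it past both jaws
- right_jaw (a joint): The same for the clip at the fixture's y -37
- tape_measure: Yellow tape measure 87 mm long, 68 mm high, beyond the fixture; leave it alone
- nut_big: Big hexagonal nut 41 mm wide, 20 mm high, beyond the fixture; leave it alone
- pliers_blue: Pliers with blue handles, 152 mm long, lying beyond the rod; leave them alone
- masking_tape: Roll of masking tape, 70 mm wide, 25 mm high, near the rod; leave it alone

How it is judged:
By the outcome, as a careful person would: the job done as asked, in the order asked, and still so for the second after the job is handed in, with the robot touching nothing.
It also fails if it takes over 72 s, if anything falls off the work surface, if the arm or the gripper's body presses on something with over 40 N, if the wrist force passes 120 N, or if a joint passes its speed limit or range.

## Robot

A 6-joint arm with a two-finger parallel gripper is mounted at the origin on a cart in front of the work surface, level with it; the furniture and walls round the work are solid. World frame = base frame: x ahead of the robot, y to its left, z up, the work surface at z = 0. Lengths are in mm, angles in rad, forces in N, time in s.
With the tool pointing down it reaches from about 325 to 900 mm from the base axis. Payload 6.1 kg.
Tool frame: the origin (TCP) lies on the centre line of the jaws, within the pads' length; the fingertips stand 8 mm ahead of it and the grasp point (between the pads) lies 11 mm behind it; z points along the fingers, y is the line along which they close (so a half turn about z gives the same grasp; the last joint's range is limited). The gripper opens to 87 mm and grips with 3 to 60 N. Pads are 19 mm wide; open, the fingers measure 117 mm over their backs; the gripper's body (75 mm by 190 mm) begins 51 mm behind the grasp point.
Start: joints at [-1.407, 0.22, 1.526, -0, 1.395, -0.126], TCP at [178.593, -598.933, 230.538] pointing down, gripper open.
Joint ranges: [-2.98, 2.98], [-0.91, 2.08], [0.09, 2.57], [-1.24, 4.39], [0.2, 2.65], [-2.68, 2.68]. Speed limits (rad/s): [2.57, 2.57, 3.01, 3.14, 3.14, 3.14].

## Interface

Orientations are given as a 3x3 rotation matrix whose columns are the frame's x, y, z axes.
In Python, from plant import ctrl gives the robot as it stands. The module is installed in compiled form; this text tells all that it offers.
- The arm moves only by the tool move_arm, never from a script. Its arguments are lists of equal length, an entry for each row: "translation": the shift along the tool's x, y, z in cm, a list of three; "dr": the turn, a rotation vector about the tool's x, y, z in rad, a list of three; "hand": the finger opening in cm, from 0 to 8.7. A call has 1 to 12 rows; each row shifts and turns the commanded pose from where the row before left it, along the tool's axes as they then stand; what a row does not reach is not made up. A row lasts 1/10 s, in which the tool goes at most 50 mm and 8.59 degrees, less where a joint would pass 70% of its speed; a pose out of reach is approached as far as the arm can. A call is refused whole if a number of a shift passes 5 or a number of a turn 0.15, either way. A call with a gripper value outside its range is refused whole. The fingers move at their own pace and stop on an object; "force" is the grip in N (left out, the last holds). Time passes only in rows, so rows that do not move let the fingers close. It gives the time, the measured TCP pose, the force, the opening and the grip force at its end, in the units of the state.
- ctrl.sense(): the state, without advancing time (a new reading comes with each control period).
- ctrl.read_camera(name): name is "scene" or "top" or "wrist"; returns a dict with "frame" (384x512x3 uint8, red, green, blue), "camera_matrix" (3x3 intrinsics, pixels), "R" (3x3) and "t" (3): a world point X has camera coordinates R X + t. Camera axes: x right, y down, z forward; pixel columns grow to the right and rows downward; lengths in mm; the calibration is good to about 2 mm. A picture is of the moment at which its call begins. There is no depth.
- ctrl.finish_job(): hands the job in; it is judged then, once.
The state is a dict: "t": time; "qpos": joint angles; "qvel": joint speeds; "joint_efforts": joint torques, N m; "position": TCP position; "tcp_rot": TCP orientation; "ft_force": force on the tool from outside, world axes, zero at the start; "torque": the same for the moment, N m; "opening": finger opening in mm; "grasp_force": force on a finger pad.
Only numpy, scipy, OpenCV 4.12 (cv2) and the standard library are available. Lean on these libraries where they do the work, as an engineer would, in place of code of your own. Each camera call takes 0.05 s, during which the arm holds its last target. There are 200 camera calls.

## Working session

There is one attempt and no reset: what is moved stays moved. The work goes in short steps, Python scripts to look and compute and a tool call to move; the robot and the scene stay as the last step left them, time stands still between calls to the robot, and variables do not carry over. Pictures are saved under pics/ and viewed, at most 10 in all, crops included, and the job is handed in when it is done.

Besides the shell and the picture viewer there is one more tool, called as a command line: name --argument value ..., lists and objects as JSON in quotes. move_arm: Moves the arm, as the interface text tells. Its arguments: {"type":"object","properties":{"translation":{"type":"array","items":{"type":"array","items":{"type":"number"}}},"dr":{"type":"array","items":{"type":"array","items":{"type":"number"}}},"hand":{"type":"array","items":{"type":"number"}},"force":{"type":"number"}},"required":["translation","dr","hand"]}

```bash
mkdir -p pics
cat > h.py <<'E'
import numpy as np, cv2
from plant import ctrl
def cam(n):
    c=ctrl.read_camera(n); return c["frame"],np.array(c["camera_matrix"]),np.array(c["R"]),np.array(c["t"])
def ray(px,z,K,R,t):
    d=R.T@np.linalg.inv(K)@np.array([px[0],px[1],1.]); o=-R.T@t
    return o+d*(z-o[2])/d[2]
def proj(X,K,R,t):
    p=(K@(R@np.atleast_2d(X).T+t[:,None])).T; return p[:,:2]/p[:,2:]
E
python3 - <<'E'
from h import *
s=ctrl.sense(); print(s)
for n in("top","scene"):
    f,K,R,t=cam(n); np.savez(f"{n}0.npz",f=f,K=K,R=R,t=t); print(n,K,R,t,-R.T@t)
    cv2.imwrite(f"pics/{n}0.png",cv2.resize(f[:,:,::-1],(800,600),interpolation=cv2.INTER_CUBIC))
E
```

```text
{'t': 0.0, 'qpos': array([-1.40708153e+00,  2.21229725e-01,  1.52761771e+00, -5.63322157e-07,
        1.39470633e+00, -1.26112784e-01]), 'qvel': array([-2.90264348e-04,  6.84056853e-05, -4.04481625e-04, -1.25525779e-03,
        4.40928016e-04,  1.23231090e-03]), 'joint_efforts': array([ 3.78016521e-04, -4.94613504e+01, -3.87375855e+01,  6.99550286e-02,
        5.72617049e-02, -1.25980400e-04]), 'position': array([ 178.50489596, -598.32844361,  229.43153053]), 'tcp_rot': array([[ 9.58293177e-01,  2.85786781e-01, -3.20176373e-04],
       [ 2.85786854e-01, -9.58291256e-01,  1.93478937e-03],
       [ 2.46115006e-04, -1.94559765e-03, -9.99998077e-01]]), 'ft_force': array([ 0.77079191, -0.15060829,  0.11302668]), 'torque': array([ 0.00964793,  0.00476635, -0.01159522]), 'grasp_force': 0.0, 'opening': 87.16665859979307}
top [[400.80285863   0.         260.60786154]
 [  0.         400.80285863 192.35015486]
 [  0.           0.           1.        ]] [[ 0.02476131 -0.99967909 -0.00534732]
 [-0.98515884 -0.02349216 -0.17002991]
 [ 0.16984973  0.00947812 -0.98542439]] [-103.20079476  545.40905737 1134.3241159 ] [ 347.20529825 -101.10610719 1209.9746608 ]
scene [[457.08987098   0.         254.11725695]
 [  0.         457.08987098 185.9140479 ]
 [  0.           0.           1.        ]] [[-0.69591888 -0.71784116  0.0200246 ]
 [-0.48124599  0.4454895  -0.75494464]
 [ 0.53300959 -0.53501699 -0.65548273]] [ 323.62217741  364.04181634 1185.58340797] [-231.51887648  704.43977525 1045.48045792]
```

View pics/top0.png

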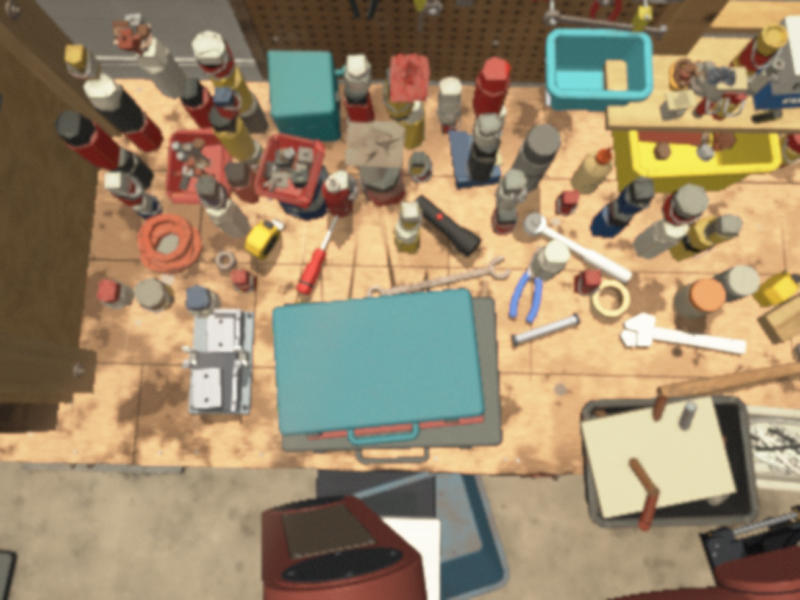

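View pics/scene0.png

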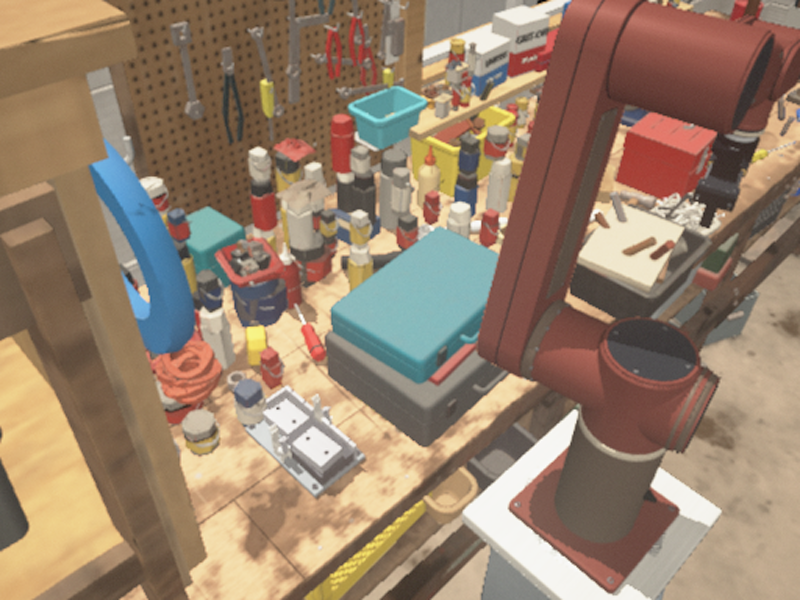

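Run:
```python
from h import *
d=np.load("top0.npz");f=d["f"];K,R,t=d["K"],d["R"],d["t"]
a=f[190:270,110:170]; b=f[160:230,320:410]
A=cv2.resize(a,None,fx=6.5,fy=6.5,interpolation=cv2.INTER_CUBIC);B=cv2.resize(b,None,fx=4.5,fy=4.5,interpolation=cv2.INTER_CUBIC)
o=np.zeros((530,800,3),np.uint8);o[:A.shape[0],:A.shape[1]]=A;o[:B.shape[0],395:395+B.shape[1]]=B
cv2.imwrite("pics/c0.png",o[:,:,::-1])
for p in[(190,412),(250,412),(253,312),(192,312)]:print(ray(np.array(p)*.64,10,K,R,t))
for p in[(515,340),(578,321)]:print(ray(np.array(p)*.64,11,K,R,t))
```

```text
[330.5587829  315.53442075  10.        ]
[333.37366903 202.01907869  10.        ]
[524.34964714 209.08645976  10.        ]
[521.50996104 327.67104518  10.        ]
[ 481.94560419 -298.41639896   11.        ]
[ 521.69136657 -419.96884464   11.        ]
```

View pics/c0.png

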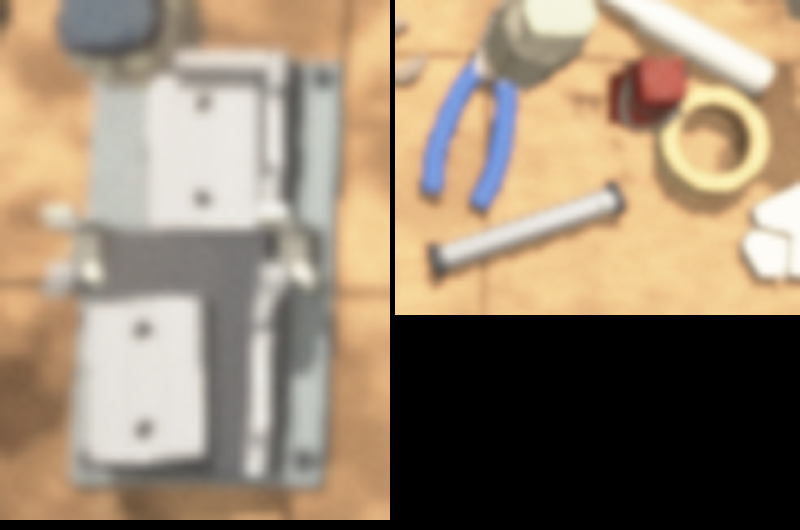

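```bash
cat >> h.py <<'E'
def fit(M,W):
    M=np.array(M,float)[:,:2];W=np.array(W,float)[:,:2];m=M.mean(0);w=W.mean(0);a=M-m;b=W-w
    th=np.arctan2((a[:,0]*b[:,1]-a[:,1]*b[:,0]).sum(),(a*b).sum());C=np.array([[np.cos(th),-np.sin(th)],[np.sin(th),np.cos(th)]])
    return th,w-C@m,np.abs(b-a@C.T).max()
E
python3 - <<'E'
from h import *
d=np.load("top0.npz");K,R,t=d["K"],d["R"],d["t"]
g=lambda p,z:ray((np.array(p)+.5)/6.5-.5+[110,190],z,K,R,t)
print(fit([(-150,68),(-150,-48),(46,-48),(46,68)],[g(p,10) for p in[(75,487),(322,490),(340,62),(95,62)]]))
print([g(p,56.5) for p in[(92,463),(205,457),(202,295),(83,298)]])
E
```

```text
(np.float64(0.027498947821579467), array([479.04262467, 255.00439084]), np.float64(2.086888534937181))
[array([339.37690608, 293.99801762,  56.5       ]), array([343.18409162, 244.72314172,  56.5       ]), array([413.63662397, 251.38189721,  56.5       ]), array([411.03149403, 303.9414051 ,  56.5       ])]
```

move_arm --translation '[[0, 0, -2], [0, 0, -2], [0, 0, -2], [0, 0, -2], [0, 0, -2], [0, 0, -1], [0, 0, 0], [0, 0, 0], [0, 0, 0]]' --dr '[[0, 0, -0.145], [0, 0, -0.145], [0, 0, -0.145], [0, 0, -0.145], [0, 0, -0.145], [0, 0, -0.145], [0, 0, -0.145], [0, 0, -0.145], [0, 0, -0.145]]' --hand '[0, 0, 0, 0, 0, 0, 0, 0, 0]'

```text
t: 1.0
position: [178.6, -598.7, 340.0]
tcp_rot: [[-0.03, 1.0, -0.0], [1.0, 0.03, 0.001], [0.001, -0.0, -1.0]]
ft_force: [-0.3, 0.5, -0.3]
opening: 23.1
grasp_force: 0.0
```

move_arm --translation '[[3, 3, 0], [4, 3, 0], [4, 3, 0], [4, 3, 0], [4, 3, 0], [4, 3, 0], [4, 3, 0], [4, 3, 0], [4, 3, 0], [4.5, 0.6, 0], [4.5, 0, 0], [4.5, 0, 0]]' --dr '[[0, 0, 0], [0, 0, 0], [0, 0, 0], [0, 0, 0], [0, 0, 0], [0, 0, 0], [0, 0, 0], [0, 0, 0], [0, 0, 0], [0, 0, 0], [0, 0, 0], [0, 0, 0]]' --hand '[0, 0, 0, 0, 0, 0, 0, 0, 0, 0, 0, 0]'

```text
t: 2.2
position: [442.6, -105.5, 339.9]
tcp_rot: [[-0.024, 1.0, -0.001], [1.0, 0.024, 0.001], [0.001, -0.001, -1.0]]
ft_force: [0.3, -0.7, 0.2]
opening: 0.4
grasp_force: 0.0
```

move_arm --translation '[[4.5, 0, 0], [4.5, 0, 0], [4.5, 0, 0], [4.5, 0, 0], [4.5, 0, 0], [4.5, 0, 0], [4.5, 0, 0], [4, 0, 0], [2, 0, 0], [0, 0, 0], [0, 0, 0]]' --dr '[[0, 0, 0], [0, 0, 0], [0, 0, 0], [0, 0, 0], [0, 0, 0], [0, 0, 0], [0, 0, 0], [0, 0, 0], [0, 0, 0], [0, 0, 0], [0, 0, 0]]' --hand '[0, 0, 0, 0, 0, 0, 0, 0, 0, 0, 0]'

```text
t: 3.3
position: [433.6, 267.3, 340.0]
tcp_rot: [[-0.025, 1.0, -0.001], [1.0, 0.025, -0.001], [-0.001, -0.001, -1.0]]
ft_force: [-0.7, 0.5, 0.2]
opening: 0.6
grasp_force: 0.0
```

Run:
```python
from h import *
s=ctrl.sense(); print(s["position"],s["qpos"])
f,K,R,t=cam("wrist"); np.savez("w1.npz",f=f,K=K,R=R,t=t); print(-R.T@t,K[0,0],R)
cv2.imwrite("pics/w1.png",cv2.resize(f[:,:,::-1],(800,600),interpolation=cv2.INTER_CUBIC))
```

```text
[433.56158667 267.25615691 340.01584192] [ 3.97852170e-01 -1.08664593e-01  1.66704291e+00 -5.87365834e-04
  1.58448786e+00  3.72692336e-01]
[431.60468724 340.33932441 492.83425946] 322.9887305317178 [[ 9.99711852e-01  2.39986626e-02  5.26512971e-04]
 [ 2.29641078e-02 -9.62542462e-01  2.70156730e-01]
 [ 6.99019129e-03 -2.70066794e-01 -9.62816215e-01]]
```

View pics/w1.png

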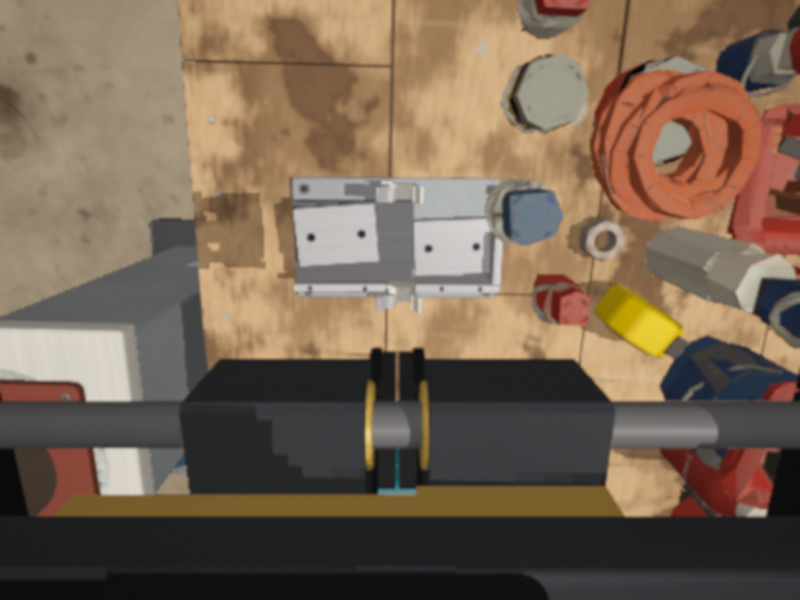

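move_arm --translation '[[-1, 0, 4], [-1, 0, 4], [-0.7, 0, 4], [0, 0, 4], [0, 0, 0], [0, 0, 0]]' --dr '[[0, 0, 0], [0, 0, 0], [0, 0, 0], [0, 0, 0], [0, 0, 0], [0, 0, 0]]' --hand '[0, 0, 0, 0, 0, 0]'

```text
t: 3.95
position: [434.6, 239.5, 181.1]
tcp_rot: [[-0.022, 1.0, -0.001], [1.0, 0.022, -0.0], [-0.0, -0.001, -1.0]]
ft_force: [0.6, 0.3, 0.6]
opening: 0.3
grasp_force: 0.0
```

Run:
```python
from h import *
s=ctrl.sense(); print(s["position"],s["qpos"])
f,K,R,t=cam("wrist"); np.savez("w2.npz",f=f,K=K,R=R,t=t); print(-R.T@t)
c=np.array([479.04,255.0]);th=.0275;C=np.array([[np.cos(th),-np.sin(th)],[np.sin(th),np.cos(th)]])
P=proj([np.r_[c+C@p,z] for p,z in[((-150,68),10),((-150,-48),10),((46,-48),10),((46,68),10)]],K,R,t);print(P)
x0,y0=np.maximum(P.min(0).astype(int)-12,0);k=800/(P[:,0].max()+40-x0)
a=f[y0:min(384,int(y0+600/k)),x0:int(P[:,0].max()+40)];print(x0,y0,k)
cv2.imwrite("pics/w2.png",cv2.resize(a,None,fx=k,fy=k,interpolation=cv2.INTER_CUBIC)[:600,:800,::-1])
```

```text
[434.64461433 239.46195352 181.08957486] [ 3.44567843e-01 -4.78636108e-02  1.90797194e+00 -9.92396037e-05
  1.28241244e+00  3.22222703e-01]
[432.87374446 312.45339482 333.9832883 ]
[[143.47956838  91.06625906]
 [154.28368556 206.06701885]
 [340.0543049  204.92329601]
 [348.01884226  89.73423636]]
131 77 3.112612262075752
```

View pics/w2.png

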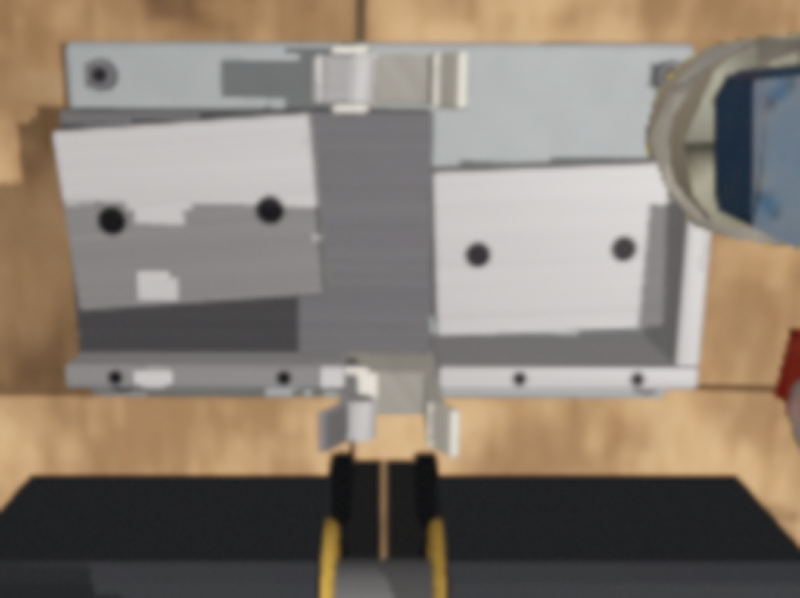

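```bash
cat > m2.py <<'E'
from h import *
d=np.load("w2.npz");K,R,t=d["K"],d["R"],d["t"];k=3.1126
g=lambda p,z:ray((np.array(p)+.5)/k-.5+[131,77],z,K,R,t)
th,c,e=fit([(-150,68),(46,68),(43,-32),(-145,-32)],[g((67,43),10),g((692,45),10),g((697,388),49),g((67,388),49)]);print(th,c,e)
C=np.array([[np.cos(th),-np.sin(th)],[np.sin(th),np.cos(th)]])
F=lambda X:np.round((C.T@(X[:2]-c)),1)
print("upper",[F(g(p,56.5)) for p in[(53,131),(310,113),(322,292),(82,311)]])
print("lower",[F(g(p,34)) for p in[(433,170),(655,162),(437,334)]],"seat clip ledge edge",F(g((433,112),34.5)), "railin",F(g((600,365),49)))
w=np.load("w1.npz");T=np.load("top0.npz")
def P(d):return d["K"]@np.c_[d["R"],d["t"]]
X=cv2.triangulatePoints(P(w),P(T),np.array([[340.,137.]]).T,np.array([[126.2,193.8]]).T);X=(X/X[3])[:3,0];print("jar",X,F(X))
E
python3 m2.py
```

```text
0.019385945625384926 [485.07572264 254.98248986] 1.8171458408473171
upper [array([-139.9,   43.5]), array([-70.5,  48.3]), array([-68. ,  -0.7]), array([-136. ,   -6.3])]
lower [array([-36.1,  31.3]), array([29.1, 33.7]), array([-34.1, -18.6])] seat clip ledge edge [-36.4  47.9] railin [ 13.3 -24.1]
jar [534.46069111 296.65755923  78.60557587] [50.2 40.7]
```

move_arm --translation '[[2.2, -1.3, 2], [3, -2, 2], [3, -2, 2.5], [0, 0, 3], [0, 0, 3], [0, 0, 1], [0, 0, 0], [0, 0, 0]]' --dr '[[0, 0, 0], [0, 0, 0], [0, 0, 0], [0, 0, 0], [0, 0, 0], [0, 0, 0], [0, 0, 0], [0, 0, 0]]' --hand '[0, 0, 0, 0, 0, 0, 0, 0]'

```text
t: 4.8
position: [381.4, 322.0, 47.8]
tcp_rot: [[-0.023, 1.0, 0.003], [1.0, 0.023, 0.002], [0.002, 0.003, -1.0]]
ft_force: [0.2, 0.1, 0.5]
opening: 0.4
grasp_force: 0.0
```

move_arm --translation '[[-0.7, 0, 0], [-0.7, 0, 0], [-0.5, 0, 0], [-0.5, 0, 0], [-0.4, 0, 0], [-0.3, 0, 0], [0, 0, 0], [0, 0, 0]]' --dr '[[0, 0, 0], [0, 0, 0], [0, 0, 0], [0, 0, 0], [0, 0, 0], [0, 0, 0], [0, 0, 0], [0, 0, 0]]' --hand '[0, 0, 0, 0, 0, 0, 0, 0]'

```text
t: 5.6
position: [380.0, 289.7, 45.2]
tcp_rot: [[-0.024, 1.0, -0.001], [1.0, 0.024, -0.001], [-0.001, -0.001, -1.0]]
ft_force: [0.6, 1.6, -0.2]
opening: 0.4
grasp_force: 0.5
```

move_arm --translation '[[-0.2, 0, 0], [-0.1, 0, 0], [0, 0, 0]]' --dr '[[0, 0, 0], [0, 0, 0], [0, 0, 0]]' --hand '[0, 0, 0]'

```text
t: 5.9
position: [380.1, 289.4, 45.6]
tcp_rot: [[-0.023, 1.0, 0.0], [1.0, 0.023, 0.005], [0.005, 0.0, -1.0]]
ft_force: [-0.9, 12.8, -2.0]
opening: 0.2
grasp_force: 6.3
```

move_arm --translation '[[0.8, 0, 0], [0, 0, -3.2], [0, 0, -3.2], [0.5, 3.5, 0], [0.5, 3.5, 0], [0, 3.3, 0], [0, 0, 0], [0, 0, 3], [0, 0, 2.5], [0, 0, 1.5], [0, 0, 0.5], [0, 0, 0]]' --dr '[[0, 0, 0], [0, 0, 0], [0, 0, 0], [0, 0, 0], [0, 0, 0], [0, 0, 0], [0, 0, 0], [0, 0, 0], [0, 0, 0], [0, 0, 0], [0, 0, 0], [0, 0, 0]]' --hand '[0, 0, 0, 0, 0, 0, 0, 0, 0, 0, 0, 0]'

```text
t: 7.1
position: [482.0, 307.4, 33.8]
tcp_rot: [[-0.024, 1.0, -0.002], [1.0, 0.024, -0.001], [-0.001, -0.002, -1.0]]
ft_force: [-0.4, -0.9, -0.2]
opening: 0.6
grasp_force: 0.0
```

move_arm --translation '[[-0.5, 0, 0], [-0.4, 0, 0], [-0.3, 0, 0], [-0.3, 0, 0], [0, 0, 0]]' --dr '[[0, 0, 0], [0, 0, 0], [0, 0, 0], [0, 0, 0], [0, 0, 0]]' --hand '[0, 0, 0, 0, 0]'

```text
t: 7.6
position: [484.2, 292.8, 35.6]
tcp_rot: [[-0.024, 1.0, 0.002], [1.0, 0.024, 0.001], [0.001, 0.002, -1.0]]
ft_force: [0.4, 1.8, 0.9]
opening: 0.7
grasp_force: 1.2
```

move_arm --translation '[[-0.1, 0, 0], [-0.1, 0, 0], [-0.1, 0, 0], [0, 0, 0]]' --dr '[[0, 0, 0], [0, 0, 0], [0, 0, 0], [0, 0, 0]]' --hand '[0, 0, 0, 0]'

```text
t: 8.0
position: [484.4, 291.4, 35.5]
tcp_rot: [[-0.024, 1.0, 0.003], [1.0, 0.024, 0.003], [0.003, 0.003, -1.0]]
ft_force: [1.9, 9.7, 2.4]
opening: 0.4
grasp_force: 4.4
```

move_arm --translation '[[1, 0, 0], [0.5, 0, -3], [0, 0, -4.5], [0, -4, 0], [-2, -4, 0], [-2, -4, 0], [-0.95, -4.6, 0], [0, 0, 0], [0, 0, 3], [0, 0, 2.5], [0, 0, 0.9], [0, 0, 0]]' --dr '[[0, 0, 0], [0, 0, 0], [0, 0, 0], [0, 0, 0], [0, 0, 0], [0, 0, 0], [0, 0, 0], [0, 0, 0], [0, 0, 0], [0, 0, 0], [0, 0, 0], [0, 0, 0]]' --hand '[0, 0, 0, 0, 0, 0, 0, 0, 0, 0, 0, 0]'

```text
t: 9.2
position: [317.0, 250.4, 44.1]
tcp_rot: [[-0.024, 1.0, -0.004], [1.0, 0.024, -0.002], [-0.002, -0.004, -1.0]]
ft_force: [-0.3, -0.2, -0.2]
opening: 0.4
grasp_force: 0.0
```

Run:
```python
from h import *
f,K,R,t=cam("wrist"); np.savez("w3.npz",f=f,K=K,R=R,t=t); print(ctrl.sense()["position"],-R.T@t)
cv2.imwrite("pics/w3.png",cv2.resize(f[:,:,::-1],(800,600),interpolation=cv2.INTER_CUBIC))
```

```text
[317.95702134 250.90230248  45.2067196 ] [315.53467907 323.66823505 196.81768368]
```

View pics/w3.png

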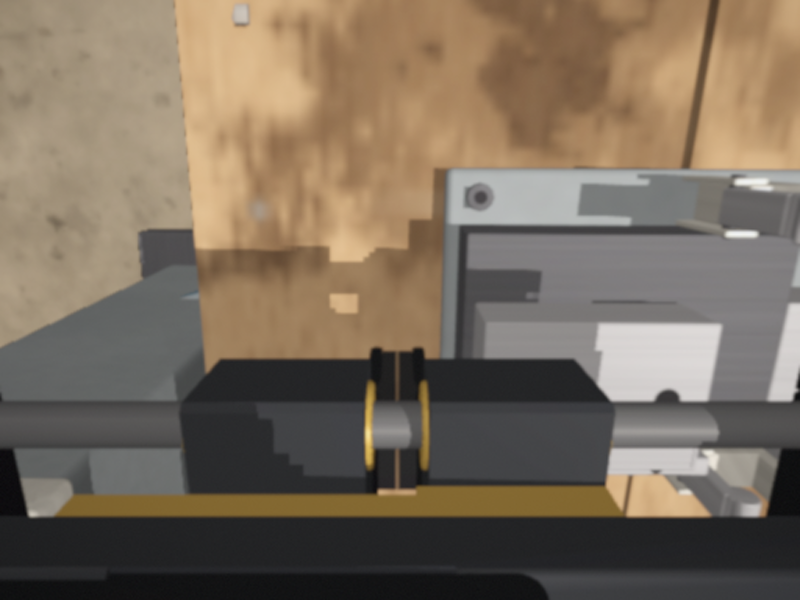

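move_arm --translation '[[0.25, 0.4, -0.1], [0, 0.5, 0], [0, 0.7, 0], [0, 1, 0], [0, 1, 0], [0, 1, 0], [0, 1, 0], [0, 1, 0], [0, 1, 0], [0, 0.7, 0], [0, 0.5, 0], [0, 0, 0]]' --dr '[[0, 0, 0], [0, 0, 0], [0, 0, 0], [0, 0, 0], [0, 0, 0], [0, 0, 0], [0, 0, 0], [0, 0, 0], [0, 0, 0], [0, 0, 0], [0, 0, 0], [0, 0, 0]]' --hand '[0, 0, 0, 0, 0, 0, 0, 0, 0, 0, 0, 0]'

```text
t: 10.45
position: [407.3, 255.8, 46.6]
tcp_rot: [[-0.024, 1.0, 0.001], [1.0, 0.024, 0.0], [0.0, 0.001, -1.0]]
ft_force: [0.2, -0.4, 0.7]
opening: 0.4
grasp_force: 0.0
```

move_arm --translation '[[0, 0.6, 0], [0, 0.6, 0], [0, 0.5, 0], [0, 0.4, 0], [0, 0.3, 0], [0, 0, 0]]' --dr '[[0, 0, 0], [0, 0, 0], [0, 0, 0], [0, 0, 0], [0, 0, 0], [0, 0, 0]]' --hand '[0, 0, 0, 0, 0, 0]'

```text
t: 11.05
position: [430.9, 256.4, 46.7]
tcp_rot: [[-0.024, 1.0, 0.001], [1.0, 0.024, 0.0], [0.0, 0.001, -1.0]]
ft_force: [0.6, -0.2, 1.2]
opening: 0.6
grasp_force: 0.0
```

move_arm --translation '[[0, 0.2, 0], [0, 0.1, 0], [0, 0, 0]]' --dr '[[0, 0, 0], [0, 0, 0], [0, 0, 0]]' --hand '[0, 0, 0]'

```text
t: 11.35
position: [433.1, 256.5, 46.6]
tcp_rot: [[-0.024, 1.0, -0.0], [1.0, 0.024, 0.0], [0.0, -0.0, -1.0]]
ft_force: [-2.5, 0.4, 2.5]
opening: 0.2
grasp_force: 1.2
```

move_arm --translation '[[0, 0.1, 0], [0, 0.1, 0], [0, 0.1, 0], [0, 0, 0]]' --dr '[[0, 0, 0], [0, 0, 0], [0, 0, 0], [0, 0, 0]]' --hand '[0, 0, 0, 0]'

```text
t: 11.75
position: [436.4, 256.5, 46.6]
tcp_rot: [[-0.024, 1.0, 0.0], [1.0, 0.024, 0.0], [0.0, 0.0, -1.0]]
ft_force: [-1.8, 0.5, 1.4]
opening: 0.3
grasp_force: 1.1
```

move_arm --translation '[[0, 0.1, 0], [0, 0.1, 0], [0, 0, 0]]' --dr '[[0, 0, 0], [0, 0, 0], [0, 0, 0]]' --hand '[0, 0, 0]'

```text
t: 12.05
position: [438.4, 256.5, 46.5]
tcp_rot: [[-0.024, 1.0, 0.0], [1.0, 0.024, 0.0], [0.0, 0.0, -1.0]]
ft_force: [-1.4, -0.3, 1.3]
opening: 0.5
grasp_force: 0.9
```

move_arm --translation '[[0, 0.1, 0], [0, 0.1, 0], [0, 0.1, 0], [0, 0, 0]]' --dr '[[0, 0, 0], [0, 0, 0], [0, 0, 0], [0, 0, 0]]' --hand '[0, 0, 0, 0]'

```text
t: 12.45
position: [441.0, 256.6, 46.5]
tcp_rot: [[-0.024, 1.0, -0.0], [1.0, 0.024, -0.0], [-0.0, -0.0, -1.0]]
ft_force: [-3.1, 0.1, 1.0]
opening: 0.4
grasp_force: 1.6
```

Run:
```python
from h import *
f,K,R,t=cam("wrist"); np.savez("w4.npz",f=f,K=K,R=R,t=t); print(ctrl.sense()["position"],-R.T@t)
cv2.imwrite("pics/w4.png",cv2.resize(f[60:324,160:512][:,:,::-1],(800,600),interpolation=cv2.INTER_CUBIC))
```

```text
[440.97389165 256.59894083  46.43683342] [439.05119488 329.52231905 199.35389675]
```

move_arm --translation '[[0, 0.1, 0], [0, 0.1, 0], [0, 0, 0]]' --dr '[[0, 0, 0], [0, 0, 0], [0, 0, 0]]' --hand '[0, 0, 0]'

```text
t: 12.8
position: [441.0, 256.6, 46.4]
tcp_rot: [[-0.024, 1.0, -0.005], [1.0, 0.024, -0.001], [-0.001, -0.005, -1.0]]
ft_force: [-11.6, -1.2, 8.9]
opening: 0.3
grasp_force: 5.6
```

move_arm --translation '[[0, -0.6, 0], [0, 0, -3], [0, 0, -3.5], [2.2, 2, 0], [2.7, 2.9, 0], [0, 0, 0], [0, 0, 3.5], [0, 0, 3], [0, 0, 1.1], [0, 0, 0]]' --dr '[[0, 0, 0], [0, 0, 0], [0, 0, 0], [0, 0, 0], [0, 0, 0], [0, 0, 0], [0, 0, 0], [0, 0, 0], [0, 0, 0], [0, 0, 0]]' --hand '[0, 0, 0, 0, 0, 0, 0, 0, 0, 0]'

```text
t: 13.8
position: [483.4, 305.7, 33.7]
tcp_rot: [[-0.024, 1.0, -0.003], [1.0, 0.024, -0.002], [-0.002, -0.003, -1.0]]
ft_force: [0.5, -0.7, -0.3]
opening: 0.6
grasp_force: 0.0
```

move_arm --translation '[[-0.5, 0, 0], [-0.4, 0, 0], [-0.2, 0, 0], [-0.1, 0, 0], [0, 0, 0]]' --dr '[[0, 0, 0], [0, 0, 0], [0, 0, 0], [0, 0, 0], [0, 0, 0]]' --hand '[0, 0, 0, 0, 0]'

```text
t: 14.3
position: [485.7, 294.6, 36.2]
tcp_rot: [[-0.024, 1.0, 0.001], [1.0, 0.024, 0.0], [0.0, 0.001, -1.0]]
ft_force: [-0.1, -0.8, -0.3]
opening: 0.2
grasp_force: 0.0
```

move_arm --translation '[[-0.1, 0, 0], [-0.1, 0, 0], [-0.1, 0, 0], [-0.1, 0, 0], [0, 0, 0]]' --dr '[[0, 0, 0], [0, 0, 0], [0, 0, 0], [0, 0, 0], [0, 0, 0]]' --hand '[0, 0, 0, 0, 0]'

```text
t: 14.8
position: [485.4, 291.7, 35.6]
tcp_rot: [[-0.024, 1.0, 0.001], [1.0, 0.024, 0.002], [0.002, 0.001, -1.0]]
ft_force: [-0.1, 4.3, -1.6]
opening: 0.5
grasp_force: 2.4
```

move_arm --translation '[[-0.1, 0, 0], [0, 0, 0]]' --dr '[[0, 0, 0], [0, 0, 0]]' --hand '[0, 0]'

```text
t: 15.0
position: [485.4, 291.6, 35.7]
tcp_rot: [[-0.024, 1.0, 0.001], [1.0, 0.024, 0.004], [0.003, 0.001, -1.0]]
ft_force: [0.6, 9.0, -2.8]
opening: 0.6
grasp_force: 4.4
```

move_arm --translation '[[1, 0, 0], [0.5, 0, -3], [0, 0, -4.5], [-2, -1.5, -3.5], [-3, -2, -3.5], [-1.8, -1.5, 0], [0, 0, 0], [0, 0, 0]]' --dr '[[0, 0, 0], [0, 0, 0], [0, 0, 0], [0, 0, 0], [0, 0, 0], [0, 0, 0], [0, 0, 0], [0, 0, 0]]' --hand '[0, 0, 0, 0, 0, 0, 0, 0]'

```text
t: 15.8
position: [436.8, 235.6, 180.5]
tcp_rot: [[-0.023, 1.0, 0.0], [1.0, 0.023, -0.0], [-0.0, 0.0, -1.0]]
ft_force: [0.2, 0.3, -0.0]
opening: 0.1
grasp_force: 0.0
```

Run:
```python
from h import *
f,K,R,t=cam("wrist"); np.savez("w5.npz",f=f,K=K,R=R,t=t); print(ctrl.sense()["position"],-R.T@t)
cv2.imwrite("pics/w5.png",cv2.resize(f[70:262,130:386][:,:,::-1],(800,600),interpolation=cv2.INTER_CUBIC))
```

```text
[436.8463855  235.89267022 180.11582679] [434.71927814 308.55637964 333.41570038]
```

View pics/w5.png

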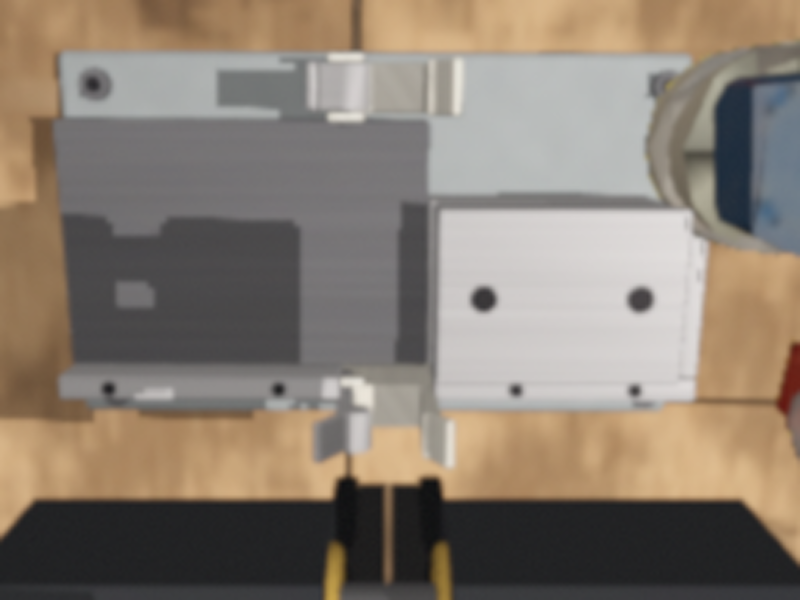

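Run:
```python
from h import *
d=np.load("w5.npz");K,R,t=d["K"],d["R"],d["t"];k=3.125
g=lambda p,z:ray((np.array(p)+.5)/k-.5+[130,70],z,K,R,t)
th,c,e=fit([(-34,25),(36,25),(43,-32),(-145,-32),(-150,68),(46,68)],[g((438,208),56.5),g((690,208),56.5),g((695,400),49),g((60,396),49),g((58,53),10),g((690,54),10)]);print(th,c,e)
C=np.array([[np.cos(th),-np.sin(th)],[np.sin(th),np.cos(th)]]);F=lambda X:np.round((C.T@(X[:2]-c)),1)
for p,z in[((438,208),56.5),((690,208),56.5),((438,380),56.5),((695,400),49),((60,396),49),((58,53),10),((690,54),10),((463,85),74.5),((430,85),66.5),((307,85),73.5),((367,85),60.5),((428,440),66.5),((455,440),74.5),((372,430),60.5)]:print(p,g(p,z)[:2].round(1),F(g(p,z)))
# tip of tool in image
print(proj([436.8,235.9,172.1],K,R,t))
d=np.load("top0.npz");K,R,t=d["K"],d["R"],d["t"]
for p in [(437,260),(617,200)]: print(ray((np.array(p)-[395,0]+.5)/4.5-.5+[320,160],11,K,R,t))
```

```text
0.02000158549694459 [484.09280157 255.24883957] 1.7598735414883748
(438, 208) [449.6 279.7] [-34.   25.1]
(690, 208) [518.2 281.2] [34.6 25.3]
(438, 380) [451.3 231.1] [-33.3 -23.5]
(695, 400) [527.7 224.5] [ 42.9 -31.6]
(60, 396) [340.9 221.7] [-143.8  -30.7]
(58, 53) [334.5 319.1] [-148.3   66.9]
(690, 54) [527.4 323.1] [44.6 67. ]
(463, 85) [453.7 311.7] [-29.3  57.1]
(430, 85) [445.9 311.6] [-37.1  57.1]
(307, 85) [415.2 310.9] [-67.8  57. ]
(367, 85) [429.8 311.3] [-53.2  57.2]
(428, 440) [448.5 216.4] [-36.3 -38.1]
(455, 440) [455.4 219.4] [-29.4 -35.3]
(372, 430) [432.8 217. ] [-52.1 -37.2]
[[254.02357423 239.90786955]]
[ 482.53423418 -296.4545711    11.        ]
[ 525.83771521 -417.12236291   11.        ]
```

move_arm --translation '[[0, 0, -4], [0, 0, -4], [0, 0, -4], [-2, 0.2, -4], [-4, 0.4, 0], [-4.8, 0.4, 0], [-4.8, 0.4, 0], [-4.8, 0.4, 0], [-4.8, 0.4, 0], [-4.8, 0.4, 0], [-4.8, 0.4, 0], [-4.8, 0.4, 0]]' --dr '[[0, 0, 0], [0, 0, 0], [0, 0, 0], [0, 0, 0], [0, 0, 0], [0, 0, 0], [0, 0, 0], [0, 0, 0], [0, 0, 0], [0, 0, 0], [0, 0, 0], [0, 0, 0]]' --hand '[0, 0, 0, 0, 0, 0, 0, 0, 0, 0, 0, 0]'

```text
t: 17.05
position: [480.8, -161.2, 339.5]
tcp_rot: [[-0.024, 1.0, -0.001], [1.0, 0.024, 0.001], [0.001, -0.001, -1.0]]
ft_force: [0.6, -0.6, 0.2]
opening: 0.6
grasp_force: 0.0
```

move_arm --translation '[[-4.8, 0.4, 0], [-4.8, 0.4, 0], [-4.8, 0.4, 0], [-4.8, 0.4, 0], [-4, 0.4, 0], [0, 0, 4], [0, 0, 4], [0, 0, 4], [0, 0, 2], [0, 0, 0], [0, 0, 0]]' --dr '[[0, 0, 0], [0, 0, 0], [0, 0, 0], [0, 0, 0], [0, 0, 0], [0, 0, -0.1], [0, 0, -0.1], [0, 0, -0.1], [0, 0, -0.02], [0, 0, 0], [0, 0, 0]]' --hand '[1, 2, 3, 4, 4, 4, 4, 4, 4, 4, 4]'

```text
t: 18.15
position: [506.4, -390.8, 199.8]
tcp_rot: [[-0.337, 0.942, -0.001], [0.942, 0.337, 0.001], [0.001, -0.001, -1.0]]
ft_force: [-0.4, -0.0, 0.6]
opening: 39.8
grasp_force: 0.0
```

Run:
```python
from h import *
s=ctrl.sense();f,K,R,t=cam("wrist"); np.savez("w6.npz",f=f,K=K,R=R,t=t); print(s["position"],s["tcp_rot"],-R.T@t,s["opening"])
cv2.imwrite("pics/w6.png",cv2.resize(f[:,:,::-1],(800,600),interpolation=cv2.INTER_CUBIC))
```

```text
[ 506.35266549 -390.75459117  199.7875297 ] [[-3.36975882e-01  9.41512785e-01 -9.64251292e-04]
 [ 9.41512484e-01  3.36976752e-01  9.54837124e-04]
 [ 1.22392163e-03 -5.86097547e-04 -9.99999079e-01]] [ 481.45710718 -322.2511312   352.7985099 ] 39.84614968377962
```

View pics/w6.png

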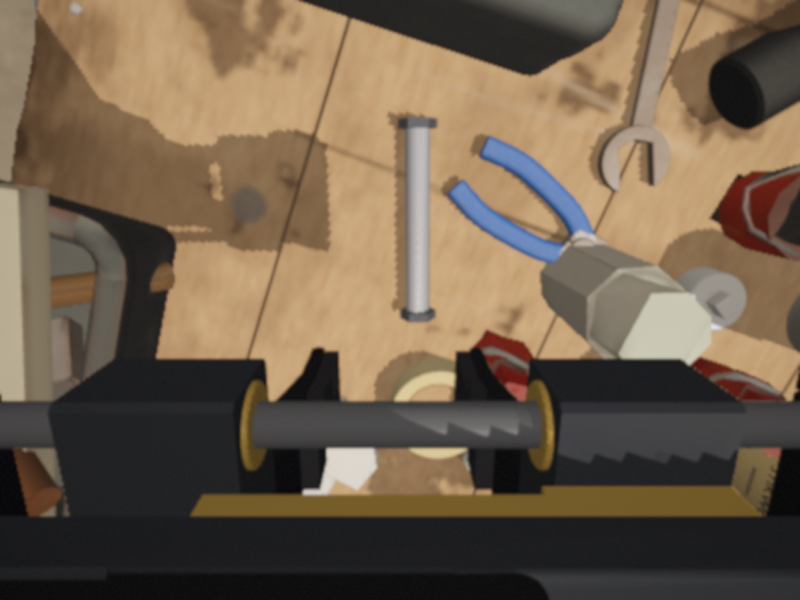

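Run:
```python
from h import *
w=np.load("w6.npz");T=np.load("top0.npz");K,R,t=w["K"],w["R"],w["t"]
P=lambda d:d["K"]@np.c_[d["R"],d["t"]]
X=cv2.triangulatePoints(P(w),P(T),np.array([[425.6,208.]]).T,np.array([[356.6,163.3]]).T);X=(X/X[3])[:3,0]
rot=np.array([[-.337,.942],[.942,.337]])
a=ray(np.array([416,118])*.64,11,K,R,t)[:2];b=ray(np.array([418,320])*.64,11,K,R,t)[:2];c=(a+b)/2
tcp=np.array([506.35,-390.75])
print(a,b,c,np.linalg.norm(a-b),"tool delta",rot.T@(c-tcp),"dir in tool",rot.T@(a-b))
print("cap",X,"rel rod in tool",rot.T@(X[:2]-c))
for p in[(542,285),(575,238),(600,350),(560,262)]: 
  print(p,rot.T@(ray(np.array(p)*.64,0,K,R,t)[:2]-c), rot.T@(ray(np.array(p)*.64,60,K,R,t)[:2]-c))
print(rot.T@(ray(np.array([430,390])*.64,25,K,R,t)[:2]-c))
```

```text
[ 485.2352036  -295.02453051] [ 533.495236   -421.91556622] [ 509.3652198  -358.47004836] 135.75848286522543 tool delta [29.39158537 13.71868075] dir in tool [135.79498655  -2.69867149]
cap [ 618.22595493 -350.8049673   140.6351086 ] rel rod in tool [-29.46556137 105.12994481]
(542, 285) [-45.07767216  90.96869796] [-30.00942381  73.10257404]
(575, 238) [-11.05627093 111.56661494] [-1.7739996  90.19742911]
(600, 350) [-95.21605851 138.16900483] [-71.62083769 112.27558393]
(560, 262) [-28.21444906 102.49750103] [-16.01410791  82.67068803]
[-115.61441374    9.79147954]
```

move_arm --translation '[[3.5, 0.7, 3], [3.4, 0.6, 3], [0, 0, 4], [0, 0, 4], [0, 0, 3], [0, 0, 1.2], [0, 0, 0.5], [0, 0, 0], [0, 0, 0], [0, 0, 0], [0, 0, 0]]' --dr '[[0, 0, -0.02], [0, 0, 0], [0, 0, 0], [0, 0, 0], [0, 0, 0], [0, 0, 0], [0, 0, 0], [0, 0, 0], [0, 0, 0], [0, 0, 0], [0, 0, 0]]' --hand '[2.8, 2.8, 2.8, 2.8, 2.8, 2.8, 2.8, 2.8, 1, 1, 1]' --force 30

```text
t: 19.3
position: [495.2, -322.6, 15.1]
tcp_rot: [[-0.356, 0.935, 0.002], [0.935, 0.356, -0.002], [-0.003, 0.002, -1.0]]
ft_force: [0.5, -0.2, 4.0]
opening: 15.7
grasp_force: 30.0
```

move_arm --translation '[[0, 0, -0.8], [0, -1.5, -0.4], [0, -2.5, 0], [0, 0, 0], [0, 0, 0.8], [0, 0, 0.4], [0, 0, 0], [0, 0, 0], [0, 0, 0]]' --dr '[[0, 0, 0], [0, 0, 0], [0, 0, 0], [0, 0, 0], [0, 0, 0], [0, 0, 0], [0, 0, 0], [0, 0, 0], [0, 0, 0]]' --hand '[1, 1, 1, 1, 1, 1, 1, 2.8, 2.8]'

```text
t: 20.2
position: [457.2, -335.9, 13.4]
tcp_rot: [[-0.356, 0.934, 0.001], [0.934, 0.356, -0.0], [-0.0, 0.0, -1.0]]
ft_force: [-0.5, -0.2, 0.0]
opening: 23.8
grasp_force: 0.0
```

move_arm --translation '[[-1, 0, 0], [-1.5, 0, 0], [-1.4, 0, 0], [0, 0, 0], [0, 0, 0], [0, 0, 0], [0, 0, 0]]' --dr '[[0, 0, 0], [0, 0, 0], [0, 0, 0], [0, 0, 0], [0, 0, 0], [0, 0, 0], [0, 0, 0]]' --hand '[2.8, 2.8, 2.8, 2.8, 1, 1, 1]' --force 40

```text
t: 20.9
position: [470.2, -371.6, 12.9]
tcp_rot: [[-0.356, 0.934, -0.001], [0.934, 0.356, 0.001], [0.001, -0.0, -1.0]]
ft_force: [0.0, -0.7, -2.3]
opening: 15.2
grasp_force: 40.0
```

move_arm --translation '[[0, 0, -3], [0, 0, -4.5], [0, 0, -4.5], [0, 0, -4.5], [0, 0, -4.5], [0, 0, -4.5], [0, 0, -4.5], [0, 0, -2.5], [2.2, 0, 0], [4, -0.1, 0], [4.8, -0.1, 0], [4.8, -0.1, 0]]' --dr '[[0, 0, 0], [0, 0, 0], [0, 0, 0], [0, 0, 0.1], [0, 0, 0.1], [0, 0, 0.1], [0, 0, 0.044], [0, 0, 0], [0, 0, 0], [0, 0, 0], [0, 0, 0], [0, 0, 0]]' --hand '[1, 1, 1, 1, 1, 1, 1, 1, 1, 1, 1, 1]'

```text
t: 22.1
position: [463.6, -212.6, 337.6]
tcp_rot: [[-0.019, 1.0, -0.001], [1.0, 0.019, 0.001], [0.001, -0.001, -1.0]]
ft_force: [0.5, 0.5, -1.6]
opening: 14.8
grasp_force: 40.0
```

move_arm --translation '[[4.8, -0.2, 0], [4.8, -0.2, 0], [4.8, -0.2, 0], [4.8, -0.2, 0], [4.8, -0.2, 0], [4.8, -0.2, 0], [4.8, -0.1, 0], [4.8, -0.1, 0], [4.8, -0.1, 0], [3, -0.1, 0], [1.7, -0.1, 0], [0, 0, 0]]' --dr '[[0, 0, 0], [0, 0, 0], [0, 0, 0], [0, 0, 0], [0, 0, 0], [0, 0, 0], [0, 0, 0], [0, 0, 0], [0, 0, 0], [0, 0, 0], [0, 0, 0], [0, 0, 0]]' --hand '[1, 1, 1, 1, 1, 1, 1, 1, 1, 1, 1, 1]'

```text
t: 23.3
position: [436.5, 266.2, 337.5]
tcp_rot: [[-0.024, 1.0, -0.002], [1.0, 0.024, 0.0], [0.0, -0.002, -1.0]]
ft_force: [0.2, -0.8, -2.1]
opening: 14.9
grasp_force: 40.0
```

move_arm --translation '[[0, 0.15, 4], [0, 0, 4.5], [0, 0, 4.5], [0, 0, 4.5], [0, 0, 3.5], [0, 0, 1.2], [0, 0, 0], [0, 0, 0]]' --dr '[[0, 0, 0], [0, 0, 0], [0, 0, 0], [0, 0, 0], [0, 0, 0], [0, 0, 0], [0, 0, 0], [0, 0, 0]]' --hand '[1, 1, 1, 1, 1, 1, 1, 1]'

```text
t: 24.1
position: [440.6, 264.3, 118.2]
tcp_rot: [[-0.02, 1.0, 0.002], [1.0, 0.02, 0.001], [0.001, 0.002, -1.0]]
ft_force: [0.1, 1.3, -1.8]
opening: 14.8
grasp_force: 40.0
```

Run:
```python
from h import *
s=ctrl.sense();f,K,R,t=cam("wrist"); np.savez("w7.npz",f=f,K=K,R=R,t=t); print(s["position"],s["tcp_rot"][:,0])
g,*_=cam("scene")
a=cv2.resize(f[40:340,160:360],(400,600),interpolation=cv2.INTER_CUBIC);b=cv2.resize(g[210:330,140:260],(400,400),interpolation=cv2.INTER_CUBIC)
o=np.zeros((600,800,3),np.uint8);o[:,:400]=a;o[:400,400:]=b
cv2.imwrite("pics/w7.png",o[:,:,::-1])
```

```text
[440.59193088 264.29337126 118.21963778] [-1.96465533e-02  9.99806674e-01  7.91704605e-04]
```

View pics/w7.png

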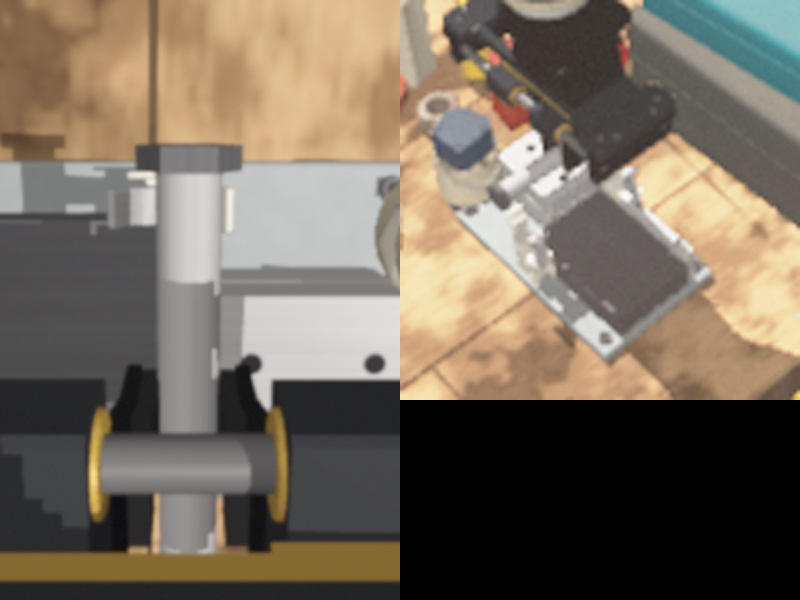

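Run:
```python
from h import *
d=np.load("w7.npz");K,R,t=d["K"],d["R"],d["t"]
g=lambda p,z:ray((np.array(p)+.5)/2-.5+[160,40],z,K,R,t)
th=.02;C=np.array([[np.cos(th),-np.sin(th)],[np.sin(th),np.cos(th)]]);F=lambda X:np.round(C.T@(X[:2]-[484.3,256.3]),1)
print("collar outer top edge",F(g((188,145),124)),"inner",F(g((188,172),124)),"rod axis near",F(g((190,260),122)),"edges",F(g((158,260),116)),F(g((220,260),116)))
print("jaw fixed top edge",F(g((233,208),74.5)),"sprung",F(g((110,208),73.5)), "block",F(g((220,296),56.5)))
print("tcp",F(np.array([440.6,264.3])), F(np.array([440.6,264.3])))
```

```text
collar outer top edge [-43.6  76.8] inner [-43.6  71. ] rod axis near [-43.1  50.4] edges [-50.9  49.2] [-35.8  49.2]
jaw fixed top edge [-29.8  56.6] sprung [-67.2  56.5] block [-32.4  24.1]
tcp [-43.5   8.9] [-43.5   8.9]
```

move_arm --translation '[[0, -0.25, 0], [0, 0, 2], [0, 0, 1.5], [0, 0, 0.5], [0, 0, 0], [0, 0, 0]]' --dr '[[0, 0, 0], [0, 0, 0], [0, 0, 0], [0, 0, 0], [0, 0, 0], [0, 0, 0]]' --hand '[1, 1, 1, 1, 1, 1]'

```text
t: 24.8
position: [437.5, 264.4, 77.4]
tcp_rot: [[-0.02, 1.0, 0.001], [1.0, 0.02, 0.001], [0.001, 0.001, -1.0]]
ft_force: [0.7, -0.1, -2.0]
opening: 14.7
grasp_force: 40.0
```

move_arm --translation '[[0, 0, 0.2], [0, 0, 0.2], [0, 0, 0.2], [0, 0, 0]]' --dr '[[0, 0, 0], [0, 0, 0], [0, 0, 0], [0, 0, 0]]' --hand '[1, 1, 1, 1]'

```text
t: 25.2
position: [436.7, 264.0, 70.1]
tcp_rot: [[-0.02, 1.0, -0.0], [1.0, 0.02, -0.0], [-0.0, -0.0, -1.0]]
ft_force: [0.8, -0.1, -1.8]
opening: 15.0
grasp_force: 40.0
```

move_arm --translation '[[0, 0.1, 0.1], [0, 0, 0.1], [0, 0, 0]]' --dr '[[0, 0, 0], [0, 0, 0], [0, 0, 0]]' --hand '[1, 1, 1]'

```text
t: 25.5
position: [437.9, 264.1, 68.3]
tcp_rot: [[-0.02, 1.0, -0.0], [1.0, 0.02, 0.0], [0.0, -0.0, -1.0]]
ft_force: [-0.2, 0.3, -1.4]
opening: 15.0
grasp_force: 40.0
```

move_arm --translation '[[0, 0, 0.1], [0, 0, 0.1], [0, 0, 0]]' --dr '[[0, 0, 0], [0, 0, 0], [0, 0, 0]]' --hand '[1, 1, 1]'

```text
t: 25.8
position: [438.2, 264.3, 67.3]
tcp_rot: [[-0.02, 1.0, 0.0], [1.0, 0.02, 0.0], [0.0, 0.0, -1.0]]
ft_force: [-2.3, -1.0, 5.7]
opening: 14.9
grasp_force: 40.0
```

move_arm --translation '[[0, 0, 0], [0, 0, 0], [0, 0, 0], [0, 0, -1.5], [0, 0, -2], [0, 0, 0], [0, 0, 0], [0, 0, 0]]' --dr '[[0, 0, 0], [0, 0, 0], [0, 0, 0], [0, 0, 0], [0, 0, 0], [0, 0, 0], [0, 0, 0], [0, 0, 0]]' --hand '[2, 2.6, 2.6, 2.6, 2.6, 0, 0, 0]'

```text
t: 26.6
position: [437.2, 263.9, 100.4]
tcp_rot: [[-0.02, 1.0, -0.001], [1.0, 0.02, -0.0], [-0.0, -0.001, -1.0]]
ft_force: [0.8, -0.1, 0.1]
opening: 9.8
grasp_force: 0.0
```

Run:
```python
from h import *
s=ctrl.sense();f,K,R,t=cam("wrist"); np.savez("w8.npz",f=f,K=K,R=R,t=t); print(s["position"],s["opening"],s["ft_force"])
a=cv2.resize(f[40:340,140:380],(480,600),interpolation=cv2.INTER_CUBIC)
cv2.imwrite("pics/w8.png",a[:,:,::-1])
```

```text
[437.22433009 263.88091516 100.36617361] 9.783538638962751 [ 0.76662206 -0.09597573  0.08258259]
```

View pics/w8.png

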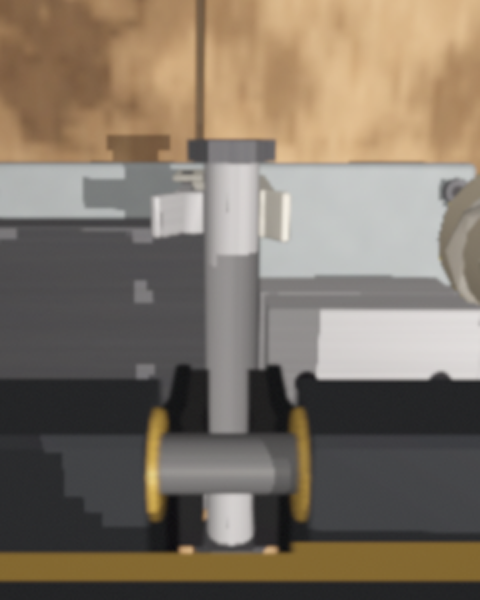

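move_arm --translation '[[0.1, 0, 0], [0, 0, 0], [0, 0, 1], [0, 0, 0.6], [0, 0, 0.3], [0, 0, 0.2], [0, 0, 0.2], [0, 0, 0.2], [0, 0, 0]]' --dr '[[0, 0, 0], [0, 0, 0], [0, 0, 0], [0, 0, 0], [0, 0, 0], [0, 0, 0], [0, 0, 0], [0, 0, 0], [0, 0, 0]]' --hand '[0, 0, 0, 0, 0, 0, 0, 0, 0]'

```text
t: 27.55
position: [438.9, 265.5, 77.1]
tcp_rot: [[-0.02, 1.0, 0.002], [1.0, 0.02, 0.001], [0.001, 0.002, -1.0]]
ft_force: [0.1, 0.0, 4.8]
opening: 0.3
grasp_force: 2.2
```

move_arm --translation '[[0, 0, 0.2], [0, 0, 0.2], [0, 0, 0.2], [0, 0, 0]]' --dr '[[0, 0, 0], [0, 0, 0], [0, 0, 0], [0, 0, 0]]' --hand '[0, 0, 0, 0]'

```text
t: 27.95
position: [437.7, 264.9, 70.0]
tcp_rot: [[-0.02, 1.0, -0.0], [1.0, 0.02, -0.0], [-0.0, -0.0, -1.0]]
ft_force: [0.1, -0.7, 1.7]
opening: 0.6
grasp_force: 1.0
```

move_arm --translation '[[0, 0, 0.2], [0, 0, 0.2], [0, 0, 0.1], [0, 0, 0.1], [0, 0, 0]]' --dr '[[0, 0, 0], [0, 0, 0], [0, 0, 0], [0, 0, 0], [0, 0, 0]]' --hand '[0, 0, 0, 0, 0]'

```text
t: 28.45
position: [437.5, 265.1, 63.9]
tcp_rot: [[-0.02, 1.0, -0.001], [1.0, 0.02, -0.0], [-0.0, -0.001, -1.0]]
ft_force: [0.2, -0.9, 0.2]
opening: 0.3
grasp_force: 0.0
```

move_arm --translation '[[0, 0, 0.1], [0, 0, 0.1], [0, 0, 0]]' --dr '[[0, 0, 0], [0, 0, 0], [0, 0, 0]]' --hand '[0, 0, 0]'

```text
t: 28.75
position: [438.3, 265.2, 62.8]
tcp_rot: [[-0.02, 1.0, 0.001], [1.0, 0.02, 0.0], [0.0, 0.001, -1.0]]
ft_force: [-0.6, -0.0, 2.7]
opening: 0.3
grasp_force: 1.0
```

Jaws passed (the force dropped); press to the expected home height (TCP about 62.5) and confirm a hard stop.

move_arm --translation '[[0, 0, 0.1], [0, 0, 0.1], [0, 0, 0]]' --dr '[[0, 0, 0], [0, 0, 0], [0, 0, 0]]' --hand '[0, 0, 0]'

```text
t: 29.05
position: [438.6, 265.3, 62.4]
tcp_rot: [[-0.02, 1.0, 0.001], [1.0, 0.02, 0.0], [0.0, 0.001, -1.0]]
ft_force: [-4.8, -2.9, 15.5]
opening: 0.4
grasp_force: 7.8
```

move_arm --translation '[[0, 0, -2], [0, 0, -4], [-1, 0, -4], [-2, -0.1, -1.8], [0, 0, 0], [0, 0, 0]]' --dr '[[0, 0, 0], [0, 0, 0], [0, 0, 0], [0, 0, 0], [0, 0, 0], [0, 0, 0]]' --hand '[0, 0, 0, 0, 0, 0]'

```text
t: 29.65
position: [437.4, 235.1, 178.1]
tcp_rot: [[-0.019, 1.0, 0.0], [1.0, 0.019, 0.001], [0.001, 0.0, -1.0]]
ft_force: [-0.6, 0.1, 0.1]
opening: 0.8
grasp_force: 0.0
```

Run:
```python
from h import *
s=ctrl.sense();f,K,R,t=cam("wrist");print(s["position"],s["ft_force"])
d=np.load("w5.npz");A=cv2.cvtColor(d["f"],6+1);B=cv2.cvtColor(f,7)
def P(d_):return proj(d_,K,R,t)-proj(d_,d["K"],d["R"],d["t"])
th=.02;C=np.array([[np.cos(th),-np.sin(th)],[np.sin(th),np.cos(th)]]);W=lambda x,y,z:np.r_[np.array([484.1,255.2])+C@[x,y],z]
def match(x,y,z,h=12):
    p=proj(W(x,y,z),d["K"],d["R"],d["t"])[0];u,v=np.round(p).astype(int)
    T=A[v-h:v+h+1,u-h:u+h+1];S=B[v-h-10:v+h+11,u-h-10:u+h+11]
    r=cv2.matchTemplate(S,T,cv2.TM_CCOEFF_NORMED);i=np.unravel_index(r.argmax(),r.shape)
    return (i[1]-10,i[0]-10),round(float(r.max()),3),P(W(x,y,z))[0].round(1)
for n,q in dict(holeF=(22,0,56.5),corner=(36,25,56.5),plate=(46,66,10),lowedge=(5,25,40),rail=(43,-30,49)).items():print(n,match(*q))
g=lambda p,z:ray(p,z,K,R,t)
# rod: bright band rows near y=40 at z 54
for y in (30,40):
  p0=proj(W(-75,y,50),K,R,t)[0];p1=proj(W(-20,y,50),K,R,t)[0];print(y,[int(B[int(round(p0[1])),u]) for u in range(int(p0[0]),int(p1[0])+1)],p0[0].round(),p1[0].round())
```

```text
[437.39187599 235.14039445 178.09734489] [-0.5571633   0.06132844  0.08698637]
holeF ((np.int64(0), np.int64(0)), 0.991, array([ 0. , -0.3]))
corner ((np.int64(0), np.int64(-1)), 0.996, array([ 0.1, -0.6]))
plate ((np.int64(0), np.int64(-1)), 0.994, array([-0.1, -1. ]))
lowedge ((np.int64(-10), np.int64(0)), 0.989, array([-0.3, -0.5]))
rail ((np.int64(0), np.int64(0)), 0.999, array([ 0.3, -0.1]))
30 [118, 118, 118, 118, 119, 119, 119, 119, 119, 118, 118, 119, 119, 119, 119, 115, 100, 84, 77, 76, 76, 76, 76, 79, 94, 116, 137, 152, 164, 174, 183, 191, 200, 207, 211, 212, 208, 203, 197, 190, 181, 168, 147, 129, 134, 159, 174, 179, 179, 180, 180, 181, 181, 181, 182, 182, 182, 181, 182, 182, 181, 182, 182, 182, 182] 221.0 285.0
40 [119, 119, 120, 119, 119, 119, 119, 119, 119, 119, 119, 119, 120, 120, 119, 120, 116, 101, 84, 77, 75, 76, 76, 77, 80, 95, 116, 136, 152, 163, 173, 182, 191, 199, 206, 211, 213, 209, 203, 198, 191, 183, 170, 149, 130, 133, 160, 178, 183, 184, 184, 185, 185, 185, 185, 185, 185, 185, 186, 186, 186, 186, 186, 187, 186, 186] 221.0 285.0
```

Blocks haven't shifted, the rod sits parallel behind them, and the arm is clear.

```bash
python3 -c "
from plant import ctrl
print(ctrl.finish_job())"
```

```text
the job is handed in; nothing more can be done
None
```

The job is handed in at about 30 s: both blocks are pushed home against the side rail and the upper one against the end stop, and the rod is pressed to a hard stop in both clips. The lower block was not pushed along x, so it may sit up to 2 mm short of the end stop (its pocket play), and I regripped the rod once at its start spot to clear a nearby bottle.

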